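# Clamp a jam-jar trio for banding

## Robot

A 6-joint arm with a two-finger parallel gripper is mounted at the origin on a cart in front of the work surface, level with it; the furniture and walls round the work are solid. World frame = base frame: x ahead of the robot, y to its left, z up, the work surface at z = 0. Lengths are in m, angles in rad, forces in N, time in s.
With the tool pointing down it reaches from about 0.35 to 0.8 m from the base axis. Payload 7.3 kg.
Tool frame: the origin (TCP) lies between the finger pads; the fingertips stand 22 mm ahead of it and the grasp point (between the pads) lies 3 mm ahead of it (r.tips_ahead is the distance from the TCP to the fingertips, in m); z points along the fingers, y is the line along which they close (so a half turn about z gives the same grasp; the last joint's range is limited). The gripper opens to 85 mm and grips with 20 to 120 N. Pads are 22 mm wide; open, the fingers measure 114 mm over their backs; the gripper's body (76 mm by 85 mm) begins 54 mm behind the grasp point. The pads swing forward as they close: fully open they stand 13 mm farther back than shut.
Start: joints at [0.995, 0.342, 1.524, -0, 1.275, -0.146], TCP at [0.219, 0.477, 0.253] pointing down, gripper open.
Joint ranges: [-2.53, 2.53], [-0.77, 2.02], [0.04, 2.7], [-1, 4.14], [0.28, 2.66], [-3.11, 3.11]. Speed limits (rad/s): [2.57, 2.57, 3.14, 3.14, 3.14, 3.14].

## Interface

Orientations are given as a rotation vector (axis times angle).
In Python, from workcell import r, cams gives the robot as it stands.
- The arm moves only by the tool drive_tool, never from a script. Its argument "steps" is a list of rows, each a list of 3 entries, a list of its own where there are three numbers: the shift along the tool's x, y, z in cm, then the turn, a rotation vector about the tool's x, y, z in rad, then the opening, from -1 (shut) to 1 (fully open). In form: [[[dx, dy, dz], [rx, ry, rz], grip], ...]. A call has 1 to 12 rows; each row is the pose to reach, as a shift and turn from the pose commanded when the call began, along the tool's axes at that moment; what a row does not reach only later rows make up. A row lasts 1/8 s, in which the tool goes at most 62.5 mm and 10.7 degrees, less where a joint would pass 70% of its speed; a pose out of reach is approached as far as the arm can. A call with a gripper value outside its range is refused whole. The fingers move at their own pace and stop on an object; the grip force is fixed at half the most. Time passes only in rows, so rows that repeat a pose let the fingers close. It gives the time, the measured TCP pose, the force, the opening and the grip force at its end, in the units of the state.
- r.read_state(): the state, without advancing time (a new reading comes with each control period).
- cams.camera(name): name is "side" or "top" or "wrist"; returns (picture, depth): 420x560x3 uint8, blue, green, red; 420x560 float32, m along the optical axis (not along the pixel's ray), 0 where there is no reading.
- cams.camera_params(name): a dict with "fov_y" (degrees; the focal length in pixels is half the picture's height over the tangent of half this angle, whatever the lens; pixels are square), "cx", "cy" (the principal point, pixels), "cam_to_world" (4x4, takes a point from camera to world coordinates); the wrist camera has in their place "tool_from_camera" (4x4, takes a point from camera to tool coordinates, whose origin is the TCP and whose axes are the flange's). Camera axes: x right, y down, z forward; pixel columns grow to the right and rows downward; lengths in m; the calibration is good to about 2 mm. A picture is of the moment at which its call begins: read the wrist's pose just before it. camera_params takes no time and is no camera call.
- r.finish_job(): hands the job in; it is judged then, once.
The state is a dict: "time": time; "q": joint angles; "qd": joint speeds; "joint_efforts": joint torques, N m; "ee_pos": TCP position; "tool_rot": TCP orientation; "force": force on the tool from outside, world axes, zero at the start; "wrist_torque": the same for the moment, N m; "opening": finger opening in m; "gripper_force": force on a finger pad.
Only numpy, scipy, OpenCV 4.12 (cv2) and the standard library are available. Lean on these libraries where they do the work, as an engineer would, in place of code of your own. Each camera call takes 0.05 s, during which the arm holds its last target. There are 200 camera calls.

## Task

Make up a gift trio in the banding clamp: stand the red and the purple jam jar upright in its trough, in line with the amber jar that is already there (either order), and let go of them. Then pump the blue trigger, squeezing it towards the blue handle and letting it spring back, until the pad has come up to the row and presses the three jars together against the fixed jaw. Press firmly but gently, for the glass must not crack (keep well under 40 N on the jars), and move the pad by the trigger alone, never by pushing the pad or the bar. The pressure lasts only while the trigger is held, so finish while still holding it squeezed, ready for a colleague to slip the band round. Leave the orange jar and everything else on the counter where they stand.

Things in the scene. Friction and masses are not known exactly. Their poses are not given: they have to be found in the camera images.
- clamp: The banding clamp, fixed to the counter: a wooden board 80 mm (x) by 330 mm (y), top 12 mm above the counter. All its parts lie along its y axis, which points roughly to the robot's left. Origin: centre of the board's underside; z up. At the +y end stands the fixed jaw, at the -y end the head with handle and trigger (cheek plates y -83 to -149 mm, up to z 98 mm).
- trough (a point): Middle of the trough's floor (the board's top, z 12 mm), at the clamp's x = 0, y = +50 mm. Two round guide rods run along y, 8 mm thick, their inner sides 50 mm apart (clamp x = +-25 mm), their tops 21 mm above the counter; the jars stand on the board between them, against each other in a row.
- fixed_jaw: The fixed jaw's black rubber face at the clamp's +y end: facing -y at clamp y = +145 mm, from z 16 to 62 mm. (Origin and axes are the clamp's.) Three touching jars against it end at clamp y = +12 mm.
- pad_face (a point): Centre of the pad's pressing face, which faces the fixed jaw, 39 mm above the counter; the pad is 44 mm wide and reaches from z 16 to 62 mm. In the clamp's frame it is at x = 0, y = -26 mm + joint bar - joint pad, so it first touches a closed row of three jars at bar = about 38 mm.
- bar (a joint): Slide of the toothed bar that carries the pad, m: 0 fully back, growing to 0.056 as the pad nears the fixed jaw; starts at 0 to 0.018. A friction brake of 6 N holds it, no more, so higher pressure is lost when the trigger is let go. The bar sticks out behind the head to clamp y = -222 mm, z 30 to 56 mm.
- trigger (a joint): Hinge of the trigger, rad: 0 released, 0.31 fully squeezed (stop). Squeezing moves its grip 18 mm towards clamp -y, to the handle, against a return spring of 2 to 4 N. Its pawl pushes the bar on by two teeth, 8 mm, per full stroke; let it spring back fully to take new teeth. The grip's force acts on the bar 1.5 to 1.9 times larger, less the 6 N brake.
- pad (a joint): Squash of the pad on its springs, m: 0 free, up to 0.012. It shows the pressing force on the jars, 6 N per mm: 2 mm is about 12 N, 4 mm about 24 N; the glass cracks at 40 N.
- trigger_grip (a point): Middle of the blue trigger's grip, 142 mm above the counter; at clamp y = -96 mm released, -114 mm fully squeezed. The grip is 20 mm wide (x), 12 mm thick (y), and stands from z 97 to 160 mm, leaning 0.155 rad to +y when released and as much to -y when fully squeezed. Its front face looks to +y.
- handle_grip (a point): Middle of the fixed blue handle behind the trigger, clamp y = -134 mm, 142 mm above the counter: 24 mm wide (x), 16 mm thick (y), from z 90 to 161 mm. From its rear (-y) face to the trigger's front face it measures 52 mm when released and 34 mm when fully squeezed.
- red_jar: Dark red glass jam jar with a white lid, standing upright, 50 mm high: body 42 mm across up to 37 mm, lid 44.4 mm across above that; about 60 g. Origin: centre of its underside, z up.
- purple_jar: Purple glass jam jar with a white lid, standing upright, 50 mm high: body 42 mm across up to 37 mm, lid 44.4 mm across above that; about 60 g. Origin: centre of its underside, z up.
- amber_jar: Amber (mustard brown) glass jam jar with a white lid, standing upright, 50 mm high: body 42 mm across up to 37 mm, lid 44.4 mm across above that; about 60 g. Origin: centre of its underside, z up. It already stands in the trough, close to the fixed jaw.
- orange_jar: The orange jar, same shape and size as the others; it is not part of this pack. Origin: centre of its underside.
- kraft_tape: A roll of brown tape, 93 mm across, 48 mm high, lying flat; a bystander. Origin: centre of its underside.
- bell: A counter bell, 62 mm across, 48 mm high, at the left of the clamp; a bystander.
- timer: A white kitchen timer, 64 mm tall, standing at the right rear of the counter; a bystander.
Mind the look-alikes: they are no part of the job. Leave any green look-alike of the purple_jar alone.

How it is judged:
By the outcome, as a careful person would: the job done as asked, in the order asked, and still so for the second after the job is handed in, while the arm keeps its last pose, push and grip.
It also fails if it takes over 61 s, if anything falls off the work surface, if the arm or the gripper's body presses on something with over 40 N, if the wrist force passes 120 N, or if a joint passes its speed limit or range.

## Working session

There is one attempt and no reset: what is moved stays moved. The work goes in short steps, Python scripts to look and compute and a tool call to move; the robot and the scene stay as the last step left them, time stands still between calls to the robot, and variables do not carry over. Pictures are saved under pics/ and viewed, at most 10 in all, crops included, and the job is handed in when it is done.

Besides the shell and the picture viewer there is one more tool, called after "Emit:" by a JSON object that holds its "fn" and its "kwargs". drive_tool: Moves the arm, as the interface text tells. Its arguments: {"type":"object","properties":{"steps":{"type":"array"}},"required":["steps"]}

```bash
ls; mkdir -p pics; cat > h.py <<'E'
import numpy as np, cv2
from workcell import r, cams
from scipy.spatial.transform import Rotation as R
def get(name):
    s=r.read_state(); im,d=cams.camera(name); p=cams.camera_params(name)
    f=im.shape[0]/2/np.tan(np.radians(p["fov_y"])/2)
    if name=="wrist":
        T=np.eye(4); T[:3,:3]=R.from_rotvec(s["tool_rot"]).as_matrix(); T[:3,3]=s["ee_pos"]; T=T@np.array(p["tool_from_camera"])
    else: T=np.array(p["cam_to_world"])
    return im,d,(f,p["cx"],p["cy"],T)
def ray(K,u,v,z):
    f,cx,cy,T=K; d=T[:3,:3]@np.array([(u-cx)/f,(v-cy)/f,1]); o=T[:3,3]; return o+d*(z-o[2])/d[2]
def cloud(d,K):
    f,cx,cy,T=K; v,u=np.indices(d.shape); P=np.stack([(u-cx)/f*d,(v-cy)/f*d,d],-1)@T[:3,:3].T+T[:3,3]; P[d==0]=np.nan; return P
E
python3 - <<'E'
from h import *
print(r.read_state(), r.tips_ahead)
a=[]
for n in("side","top"):
    im,d,K=get(n); cv2.imwrite(f"pics/{n}0.png",im); print(n,K, cams.camera_params(n).keys())
E
```

```text
pics
{'time': 0.0, 'q': array([ 9.95021911e-01,  3.42695799e-01,  1.52499425e+00, -7.87697391e-06,
        1.27537937e+00, -1.46015438e-01]), 'qd': array([-0.00076461,  0.00049898,  0.00103792,  0.00076222,  0.00069791,
       -0.00106448]), 'joint_efforts': array([-3.25186105e-03, -4.33680403e+01, -2.46003878e+01, -4.27887344e-04,
        7.99427682e-03,  3.47699836e-05]), 'ee_pos': array([0.21853736, 0.47696597, 0.25264784]), 'tool_rot': array([-6.69767453e-01, -3.06884007e+00,  2.17408295e-03]), 'force': array([-0.13475971, -0.02942379,  0.19505016]), 'wrist_torque': array([ 0.02680745, -0.02494001, -0.00198562]), 'gripper_force': 0.0, 'opening': 0.08485586770439905} 0.022
side (np.float64(407.9355917287325), 276.2696117770635, 213.49754152191773, array([[-0.99997607,  0.00644293, -0.00251761,  0.47082464],
       [ 0.00517762,  0.45579409, -0.89007019,  0.72261309],
       [-0.00458715, -0.89006193, -0.45581654,  0.50385059],
       [ 0.        ,  0.        ,  0.        ,  1.        ]])) dict_keys(['fov_y', 'cx', 'cy', 'cam_to_world'])
top (np.float64(406.1435483455699), 276.17080194121536, 204.21318087381053, array([[ 5.72532309e-04, -9.90076051e-01,  1.40531437e-01,
         3.35404547e-01],
       [-9.99922135e-01, -2.31864149e-03, -1.22616242e-02,
        -5.76503836e-02],
       [ 1.24657825e-02, -1.40513475e-01, -9.90000287e-01,
         1.15317685e+00],
       [ 0.00000000e+00,  0.00000000e+00,  0.00000000e+00,
         1.00000000e+00]])) dict_keys(['fov_y', 'cx', 'cy', 'cam_to_world'])
```

View pics/top0.png

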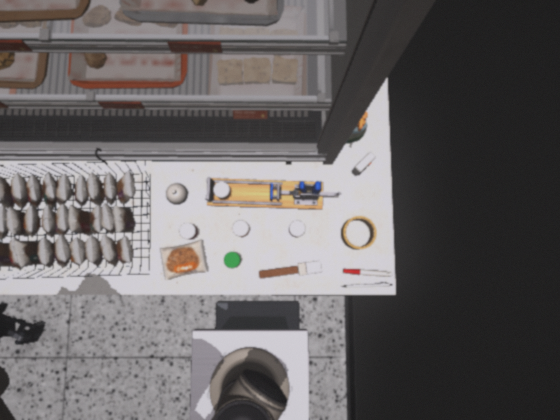

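View pics/side0.png

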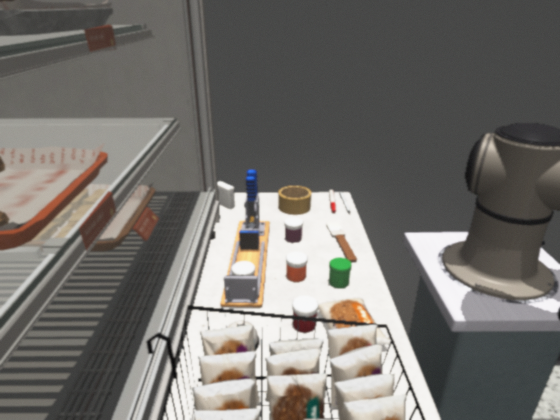

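The top view shows jars at (188,231), (240,228) and (297,228), a green one at (232,260) and the clamp at (210–322, 180–208). In the side view I see dark/purple at (294,231), orange at (296,267), red at (305,313) and green at (340,272).

```bash
python3 - <<'E'
from h import *
im,d,K=get("top"); P=cloud(d,K)
for u,v in((188,231),(240,228),(297,228),(232,260),(222,190)):
    m=(np.hypot(*(P[...,:2]-ray(K,u,v,.05)[:2]).transpose(2,0,1))<.03)&(P[...,2]>.035)&(P[...,2]<.08)
    q=P[m]; vs=np.argwhere(m); c=vs.mean(0); print((u,v),m.sum(),np.nanmedian(q,0),"px",c[::-1],ray(K,c[1],c[0],q[:,2].max()))
hsv=cv2.cvtColor(im,cv2.COLOR_BGR2HSV)
m=cv2.inRange(hsv,(8,90,90),(28,255,255)); m[:170]=0;m[215:]=0;m[:,:200]=0;m[:,330:]=0
pts=np.argwhere(m)[:,::-1].astype(np.float32)
W=np.array([ray(K,u,v,.012)[:2] for u,v in pts]).astype(np.float32)
b=cv2.minAreaRect(W); print(b,m.sum()/255); print(cv2.boxPoints(b))
m=cv2.inRange(hsv,(105,120,60),(130,255,255)); m[:160]=0;m[225:]=0
for c in cv2.findContours(m,0,2)[0]: 
    if cv2.contourArea(c)>5: print("blue",cv2.boundingRect(c))
# shelf structure: points above counter near the work
for x0 in np.arange(.3,.9,.05):
    q=P[(P[...,0]>x0)&(P[...,0]<x0+.05)&(abs(P[...,1]+.05)<.3)]; q=q[~np.isnan(q[:,2])]
    print(round(x0,2), len(q), np.round(np.percentile(q[:,2],[5,50,95,100]),3) if len(q) else "")
cv2.imwrite("pics/c1.png",cv2.resize(im[160:280,150:400],None,fx=3.2,fy=3.2,interpolation=cv2.INTER_CUBIC))
i2,_,K2=get("side"); cv2.imwrite("pics/c2.png",cv2.resize(i2[160:340,200:380],None,fx=3.3,fy=3.3,interpolation=cv2.INTER_CUBIC))
E
```

```text
(188, 231) 215 [0.41812819 0.16919064 0.04963615] px [187.53488372 230.68837209] [0.41850543 0.16778262 0.05576204]
(240, 228) 213 [0.42661153 0.02644676 0.04936767] px [240.4741784  228.10328638] [0.42574393 0.02526764 0.0554344 ]
(297, 228) 210 [ 0.42657314 -0.12823184  0.04936152] px [297.06666667 228.33333333] [ 0.42549252 -0.12799657  0.05387528]
(232, 260) 224 [0.34031267 0.04737168 0.04933005] px [231.91071429 259.71428571] [0.34102332 0.0470802  0.05516735]
(222, 190) 238 [0.52967077 0.07908156 0.06118911] px [220.81092437 189.73109244] [0.52898551 0.07905315 0.0664257 ]
((0.5281409025192261, -0.03989173471927643), (0.3206939995288849, 0.07632574439048767), 88.23422241210938) 1303.0
[[ 0.48505527 -0.19898665]
 [ 0.5613448  -0.20133853]
 [ 0.57122654  0.11920318]
 [ 0.494937    0.12155506]]
blue (314, 182, 6, 9)
blue (300, 182, 5, 8)
0.3 3837 [-0.003  0.003  0.036  0.055]
0.35 3839 [-0.003  0.001  0.037  0.054]
0.4 3651 [-0.003  0.001  0.051  0.056]
0.45 3733 [-0.003  0.001  0.016  0.052]
0.5 3764 [-0.002  0.013  0.097  0.163]
0.55 3279 [-0.003  0.001  0.023  0.068]
0.6 50653 [0.07  0.575 0.722 0.753]
0.65 627 [-0.003  0.002  0.17   0.176]
0.7 96 [-0.003  0.001  0.172  0.175]
0.75 39 [-0.002  0.001  0.003  0.004]
0.8 0 
0.85 0 
0.9 0
```

View pics/c2.png

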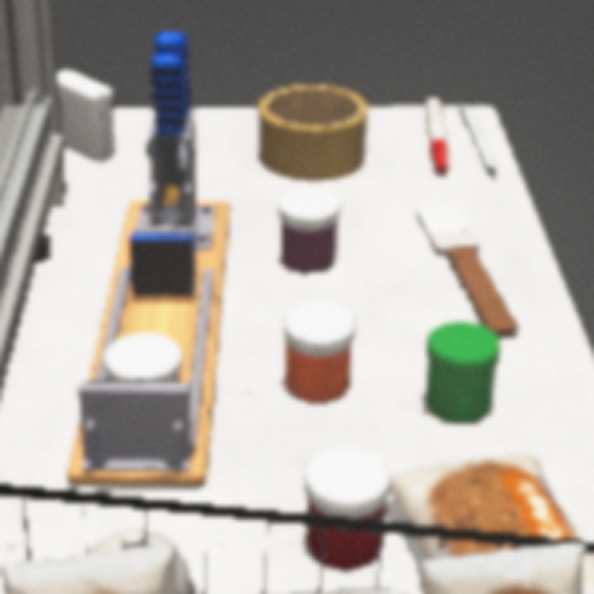

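View pics/c1.png

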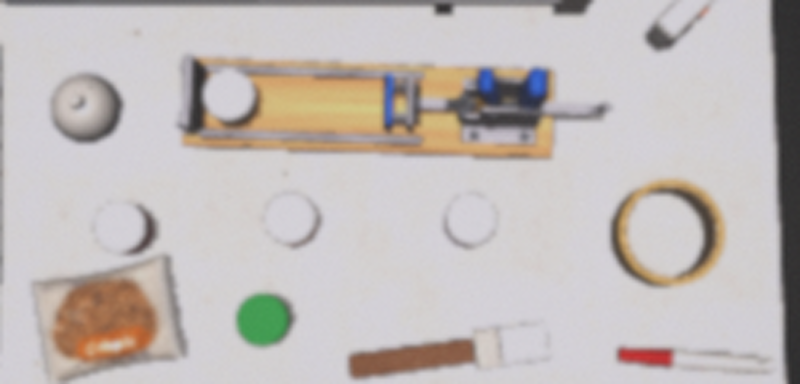

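The purple jar is the dark-purple one at side (294,231), top (297,228). The red jar is the dark-red one at side (305,313), top (188,231). The orange one at (240,228) and the green one at (232,260) stay where they are. The crops confirm this.

```bash
cat >> h.py <<'E'
def rel(x,y,z,yaw=None):
    """shift (cm, tool axes) and turn to reach TCP x,y,z with tool y axis at world yaw (deg), pointing down"""
    s=r.read_state(); A=R.from_rotvec(s["tool_rot"]); d=A.inv().apply(np.array([x,y,z])-s["ee_pos"])*100
    out=""
    if yaw is not None:
        best=None
        for k in(yaw,yaw+180):
            a=np.radians(k); Y=[np.cos(a),np.sin(a),0]; Z=[0,0,-1]; X=np.cross(Y,Z)
            v=(A.inv()*R.from_matrix(np.array([X,Y,Z]).T)).as_rotvec()
            out+=f" turn({k}): {np.round(v,3)}"
    print(f"t={s['time']:.2f} pos={np.round(s['ee_pos'],4)} q={np.round(s['q'],2)} F={np.round(s['force'],1)} open={s['opening']:.4f} shift={np.round(d,2)}{out}")
E
python3 - <<'E'
from h import *
im,d,K=get("top"); P=cloud(d,K)
rel(.418,.168,.20); rel(.418,.168,.10); rel(.418,.168,.044,88)
# blue pad edge
hsv=cv2.cvtColor(im,cv2.COLOR_BGR2HSV); m=cv2.inRange(hsv,(100,70,40),(130,255,255)); m[:170]=0;m[215:]=0;m[:,:255]=0
for c in cv2.findContours(m,0,2)[0]:
    x,y,w,h=cv2.boundingRect(c); print((x,y,w,h),ray(K,x-.5,y+h/2,.062),ray(K,x+w/2,y+h/2,.16))
# obstacles near the clamp low down, from both cams
S,ds,Ks=get("side"); Q=cloud(ds,Ks)
for n,p in(("top",P),("side",Q)):
    for z0,z1 in((.03,.1),(.1,.3),(.3,.5),(.5,.8)):
        q=p[(p[...,0]>.56)&(p[...,0]<.8)&(abs(p[...,1]+.02)<.25)&(p[...,2]>z0)&(p[...,2]<z1)]
        print(n,z0,len(q),np.round(np.percentile(q[:,0],[0,2,10]),3) if len(q) else "")
q=P[(P[...,0]>.28)&(P[...,0]<.4)&(abs(P[...,1]-.17)<.06)&(P[...,2]>.012)]; print("bag",np.round(q.min(0),3),np.round(q.max(0),3))
E
```

```text
t=0.25 pos=[0.2187 0.4771 0.253 ] q=[ 0.99  0.34  1.52  0.    1.28 -0.15] F=[-0.3  0.1 -0.3] open=0.0855 shift=[-31.   -19.79   5.31]
t=0.25 pos=[0.2187 0.4771 0.253 ] q=[ 0.99  0.34  1.52  0.    1.28 -0.15] F=[-0.3  0.1 -0.3] open=0.0855 shift=[-31.   -19.79  15.31]
t=0.25 pos=[0.2187 0.4771 0.253 ] q=[ 0.99  0.34  1.52  0.    1.28 -0.15] F=[-0.3  0.1 -0.3] open=0.0855 shift=[-31.   -19.78  20.91] turn(88): [-0.001 -0.    -0.395] turn(268): [-0.000e+00  1.000e-03  2.747e+00]
(270, 183, 3, 16) [ 0.52663346 -0.05295938  0.062     ] [ 0.50947263 -0.0583424   0.16      ]
(299, 182, 7, 10) [ 0.53794114 -0.13214913  0.062     ] [ 0.51977978 -0.13541429  0.16      ]
(313, 181, 8, 12) [ 0.53805159 -0.17044542  0.062     ] [ 0.51988393 -0.17152561  0.16      ]
top 0.03 1416 [0.56  0.611 0.612]
top 0.1 5163 [0.614 0.615 0.62 ]
top 0.3 9621 [0.614 0.615 0.62 ]
top 0.5 30570 [0.614 0.616 0.62 ]
side 0.03 1815 [0.56  0.564 0.613]
side 0.1 6618 [0.616 0.617 0.625]
side 0.3 9558 [0.616 0.617 0.628]
side 0.5 677 [0.616 0.617 0.625]
bag [0.286 0.118 0.012] [0.4   0.23  0.052]
```

Emit:
{"fn": "drive_tool", "kwargs": {"steps": [[[-31, -19.8, 5], [0, 0, -0.395], 1], [[-31, -19.8, 5], [0, 0, -0.395], 1], [[-31, -19.8, 5], [0, 0, -0.395], 1], [[-31, -19.8, 5], [0, 0, -0.395], 1], [[-31, -19.8, 5], [0, 0, -0.395], 1], [[-31, -19.8, 5], [0, 0, -0.395], 1], [[-31, -19.8, 7], [0, 0, -0.395], 1], [[-31, -19.8, 9], [0, 0, -0.395], 1], [[-31, -19.8, 9], [0, 0, -0.395], 1]]}}

```text
time: 1.42
ee_pos: [0.4173, 0.1677, 0.1623]
tool_rot: [-0.056, -3.138, 0.001]
force: [0.1, 0.3, 0.6]
opening: 0.0849
gripper_force: 0.0
```

```bash
cat >> h.py <<'E'
def lids(K,im,d,zlo=.04,zhi=.07):
    P=cloud(d,K); hsv=cv2.cvtColor(im,cv2.COLOR_BGR2HSV)
    m=((P[...,2]>zlo)&(P[...,2]<zhi)&(hsv[...,1]<60)).astype(np.uint8)
    for c in cv2.findContours(m,0,2)[0]:
        if cv2.contourArea(c)>300:
            (u,v),rad=cv2.minEnclosingCircle(c); q=P[int(v),int(u)]; print("lid px",round(u),round(v),"rad",round(rad,1),"->",np.round(ray(K,u,v,q[2]),4),"area",cv2.contourArea(c), "diam",round(2*rad*d[int(v),int(u)]/K[0],4))
E
python3 - <<'E'
from h import *
im,d,K=get("wrist"); cv2.imwrite("pics/w1.png",im); lids(K,im,d); print(cams.camera_params("wrist")["tool_from_camera"])
rel(.419,.168,.044,88)
E
```

```text
lid px 168 376 rad 28.9 -> [0.5216 0.087  0.0621] area 1509.5 diam 0.0395
lid px 206 364 rad 32.6 -> [0.5112 0.114  0.0646] area 1159.0 diam 0.0438
lid px 536 321 rad 20.5 -> [0.4958 0.3423 0.0488] area 613.0 diam 0.0284
lid px 525 254 rad 47.5 -> [0.4376 0.3139 0.0699] area 1473.5 diam 0.0571
lid px 68 239 rad 37.2 -> [0.4241 0.0296 0.0503] area 3702.0 diam 0.0483
lid px 284 222 rad 34.6 -> [0.4177 0.1699 0.0503] area 3559.0 diam 0.0444
[[-1.24789570e-03 -9.63907631e-01 -2.66233959e-01  6.79303217e-02]
 [ 9.99999134e-01 -1.31440472e-03  7.16291838e-05 -9.20227854e-04]
 [-4.18983088e-04 -2.66233639e-01  9.63908437e-01 -1.20742989e-01]
 [ 0.00000000e+00  0.00000000e+00  0.00000000e+00  1.00000000e+00]]
t=1.48 pos=[0.4179 0.168  0.1632] q=[ 0.21  0.31  1.85  0.    0.98 -1.32] F=[0.1 0.4 0.4] open=0.0851 shift=[-0.13  0.   11.92] turn(88): [-0.    -0.001 -0.   ] turn(268): [-2.000e-03  0.000e+00  3.142e+00]
```

Emit:
{"fn": "drive_tool", "kwargs": {"steps": [[[0, 0.2, 5], [0, 0, 0], 1], [[0, 0.2, 9], [0, 0, 0], 1], [[0, 0.2, 11.9], [0, 0, 0], 1], [[0, 0.2, 11.9], [0, 0, 0], 0.5], [[0, 0.2, 11.9], [0, 0, 0], 0.2], [[0, 0.2, 11.9], [0, 0, 0], 0.02], [[0, 0.2, 11.9], [0, 0, 0], 0.0], [[0, 0.2, 11.9], [0, 0, 0], 0.0]]}}

```text
time: 2.48
ee_pos: [0.4193, 0.1705, 0.046]
tool_rot: [0.054, 3.138, 0.002]
force: [-0.6, 0.7, 5.8]
opening: 0.0434
gripper_force: 29.4
```

Emit:
{"fn": "drive_tool", "kwargs": {"steps": [[[0, 0, -4], [0, 0, 0], 0.0], [[0, 0, -9], [0, 0, 0], 0.0], [[-4, -4, -12], [0, 0, 0.4], 0.0], [[-8, -8, -12], [0, 0, 0.8], 0.0], [[-11.6, -13.4, -12], [0, 0, 1.567], 0.0], [[-11.6, -13.4, -12], [0, 0, 1.567], 0.0], [[-11.6, -13.4, -12], [0, 0, 1.567], 0.0], [[-11.6, -13.4, -12], [0, 0, 1.567], 0.0], [[-11.6, -13.4, -12], [0, 0, 1.567], 0.0], [[-11.6, -13.4, -12], [0, 0, 1.567], 0.0], [[-11.6, -13.4, -12], [0, 0, 1.567], 0.0], [[-11.6, -13.4, -12], [0, 0, 1.567], 0.0]]}}

```text
time: 3.98
ee_pos: [0.5294, 0.0322, 0.1652]
tool_rot: [2.254, 2.187, 0.001]
force: [0.1, -0.4, -1.5]
opening: 0.0435
gripper_force: 29.5
```

```bash
python3 - <<'E'
from h import *
im,d,K=get("wrist"); cv2.imwrite("pics/w2.png",im); lids(K,im,d,.045,.075); rel(.5305,.0325,.1,-1.77); print(r.read_state()["gripper_force"])
# board edges and rods via depth at bands y
P=cloud(d,K)
for y0 in np.arange(-.06,.1,.02):
    for z0,z1,n in((.007,.0155,"board"),(.0165,.024,"rod")):
        q=P[(P[...,1]>y0)&(P[...,1]<y0+.02)&(P[...,2]>z0)&(P[...,2]<z1)&(P[...,0]>.46)&(P[...,0]<.6)]
        if len(q)>20: print(round(y0,2),n,len(q),np.round(np.percentile(q[:,0],[2,20,50,80,98]),4))
E
```

```text
lid px 134 408 rad 14.9 -> [ 0.4148 -0.1132  0.0494] area 325.0 diam 0.0225
lid px 282 366 rad 30.3 -> [0.5293 0.0092 0.1674] area 388.5 diam 0.0221
lid px 125 229 rad 35.4 -> [0.4276 0.0272 0.0485] area 3404.0 diam 0.0465
lid px 281 146 rad 38.4 -> [0.5315 0.0792 0.0607] area 4376.0 diam 0.0451
lid px 284 81 rad 55.5 -> [0.5341 0.1147 0.0637] area 2488.5 diam 0.0616
lid px 437 163 rad 163.6 -> [0.6199 0.0675 0.0709] area 8050.0 diam 0.1856
t=4.03 pos=[0.5294 0.0322 0.165 ] q=[-0.08  0.44  1.64  0.    1.06 -0.05] F=[ 1.6  0.1 -0.4] open=0.0431 shift=[0.04 0.1  6.5 ] turn(-1.77): [ 0.001 -0.     0.001] turn(178.23): [ 0.00e+00  2.00e-03 -3.14e+00]
29.54671025276184
-0.02 board 239 [0.4902 0.4932 0.5657 0.5681 0.5699]
-0.02 rod 35 [0.5599 0.5608 0.5617 0.5625 0.5627]
0.0 board 761 [0.4912 0.4955 0.5438 0.5655 0.5697]
0.0 rod 401 [0.498  0.5013 0.5573 0.5609 0.5633]
0.02 board 2185 [0.4928 0.5124 0.5313 0.55   0.5695]
0.02 rod 579 [0.4985 0.5015 0.5062 0.5608 0.564 ]
0.04 board 1549 [0.493  0.5089 0.5325 0.5547 0.5708]
0.04 rod 614 [0.4992 0.5023 0.5568 0.5615 0.5646]
0.06 board 493 [0.493  0.4955 0.5567 0.5697 0.5721]
0.06 rod 596 [0.4999 0.5026 0.5583 0.5623 0.5653]
0.08 board 941 [0.4938 0.4982 0.55   0.5682 0.5725]
0.08 rod 673 [0.5005 0.5035 0.5584 0.5629 0.5659]
```

View pics/w2.png

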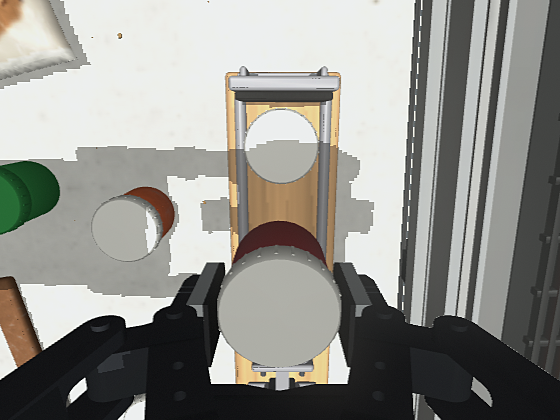

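Emit:
{"fn": "drive_tool", "kwargs": {"steps": [[[-0.2, 0.2, 4], [0, 0, 0], 0.0], [[-0.2, 0.2, 8], [0, 0, 0], 0.0], [[-0.2, 0.2, 9.6], [0, 0, 0], 0.0], [[-0.2, 0.2, 10.4], [0, 0, 0], 0.0], [[-0.2, 0.2, 10.6], [0, 0, 0], 0.0], [[-0.2, 0.2, 10.6], [0, 0, 0], 0.0]]}}

```text
time: 4.78
ee_pos: [0.532, 0.0301, 0.0593]
tool_rot: [2.254, 2.186, 0.002]
force: [0.6, 0.7, -0.1]
opening: 0.0431
gripper_force: 29.5
```

Emit:
{"fn": "drive_tool", "kwargs": {"steps": [[[0, 0, 0], [0, 0, 0], 0.3], [[0, 0, 0], [0, 0, 0], 0.4], [[0, 0, -4], [0, 0, 0], 0.4], [[0, 0, -9], [0, 0, 0], 0.6], [[0, -2, -13], [0, 0, 0], 1], [[-4, -7, -13], [0, 0, 0], 1], [[-9, -10.2, -13], [0, 0, 0], 1], [[-14, -10.2, -13], [0, 0, 0], 1], [[-16.1, -10.2, -12], [0, 0, 0], 1], [[-16.1, -10.2, -11], [0, 0, 0], 1], [[-16.1, -10.2, -11], [0, 0, 0], 1]]}}

```text
time: 6.15
ee_pos: [0.4238, -0.1268, 0.1676]
tool_rot: [-2.254, -2.185, 0.001]
force: [-0.2, 0.4, 0.6]
opening: 0.0859
gripper_force: 0.0
```

```bash
python3 - <<'E'
from h import *
im,d,K=get("wrist"); cv2.imwrite("pics/w3.png",im); lids(K,im,d,.045,.075); rel(.4255,-.128,.044,-1.77)
im,d,K=get("top"); lids(K,im,d,.04,.07)
E
```

```text
lid px 454 282 rad 16.4 -> [ 0.5358 -0.1714  0.062 ] area 402.5 diam 0.0214
lid px 459 228 rad 23.8 -> [ 0.5375 -0.1356  0.0585] area 785.0 diam 0.0302
lid px 418 242 rad 37.8 -> [ 0.5114 -0.1442  0.0591] area 1053.0 diam 0.0484
lid px 284 217 rad 33.9 -> [ 0.4266 -0.1272  0.0497] area 3357.5 diam 0.0444
lid px 448 129 rad 40.0 -> [ 0.5255 -0.074   0.0567] area 1332.5 diam 0.0477
t=6.20 pos=[ 0.4242 -0.1268  0.1681] q=[-0.46  0.29  1.86  0.    0.99 -0.43] F=[-0.3 -1.2  0.3] open=0.0852 shift=[-0.13  0.15 12.4 ] turn(-1.77): [-0.001 -0.001  0.001] turn(178.23): [ 1.000e-03 -1.000e-03 -3.141e+00]
lid px 216 189 rad 14.0 -> [0.5327 0.0941 0.06  ] area 301.0 diam 0.0766
lid px 218 158 rad 117.5 -> [0.6155 0.0896 0.0677] area 581.5 diam 0.6437
lid px 402 242 rad 177.2 -> [ 0.3887 -0.4124  0.0576] area 915.5 diam 0.9565
```

Emit:
{"fn": "drive_tool", "kwargs": {"steps": [[[0, 0.25, 5], [0, 0, 0], 1], [[0, 0.25, 9], [0, 0, 0], 1], [[0, 0.25, 12.2], [0, 0, 0], 1], [[0, 0.25, 12.2], [0, 0, 0], 0.5], [[0, 0.25, 12.2], [0, 0, 0], 0.2], [[0, 0.25, 12.2], [0, 0, 0], 0.02], [[0, 0.25, 12.2], [0, 0, 0], 0.0], [[0, 0.25, 12.2], [0, 0, 0], 0.0]]}}

```text
time: 7.25
ee_pos: [0.4279, -0.1279, 0.0479]
tool_rot: [2.253, 2.185, 0.002]
force: [0.3, 2.3, 6.8]
opening: 0.0431
gripper_force: 28.8
```

```bash
python3 - <<'E'
from h import *
im,d,K=get("top"); P=cloud(d,K)
rel(.531,-.017,.17,-1.77)
for u in(0,):
    m=((abs(P[...,0]-.531)<.03)&(P[...,1]>-.04)&(P[...,1]<.1)&(P[...,2]>.05)&(P[...,2]<.07)).astype(np.uint8)
    for c in cv2.findContours(m,0,2)[0]:
        if cv2.contourArea(c)>30: (a,b),w=cv2.minEnclosingCircle(c); print(a,b,w,ray(K,a,b,.062))
E
```

```text
t=7.30 pos=[ 0.4279 -0.1279  0.0479] q=[-0.46  0.5   1.98  0.    0.66 -0.43] F=[0.5 1.9 6.4] open=0.0431 shift=[ 11.4   10.   -12.19] turn(-1.77): [ 0.003  0.001 -0.   ] turn(178.23): [ 2.000e-03 -5.000e-03  3.141e+00]
239.76315307617188 189.76315307617188 8.240351676940918 [0.52982941 0.0280578  0.062     ]
221.36985778808594 189.92465209960938 8.34981632232666 [0.52924312 0.07807998 0.062     ]
```

Emit:
{"fn": "drive_tool", "kwargs": {"steps": [[[0, 0, -4], [0, 0, 0], 0.0], [[0, 0, -9], [0, 0, 0], 0.0], [[4, 1, -12], [0, 0, 0], 0.0], [[8, 4, -12], [0, 0, 0], 0.0], [[11.25, 8, -12], [0, 0, 0], 0.0], [[11.25, 9.9, -12], [0, 0, 0], 0.0], [[11.25, 9.9, -9], [0, 0, 0], 0.0], [[11.25, 9.9, -9], [0, 0, 0], 0.0]]}}

```text
time: 8.3
ee_pos: [0.528, -0.018, 0.1353]
tool_rot: [-2.253, -2.185, 0.003]
force: [-0.0, 0.6, -1.0]
opening: 0.0435
gripper_force: 28.9
```

```bash
python3 - <<'E'
from h import *
rel(.5298,-.0185,.061,-1.77)
im,d,K=get("wrist"); cv2.imwrite("pics/w4.png",im); lids(K,im,d,.045,.07)
E
```

```text
t=8.30 pos=[ 0.528  -0.018   0.1353] q=[-0.18  0.47  1.67  0.    1.   -0.15] F=[-0.   0.6 -1. ] open=0.0435 shift=[-0.05  0.21  7.43] turn(-1.77): [-0.004 -0.001  0.   ] turn(178.23): [ 1.000e-03 -6.000e-03 -3.141e+00]
lid px 426 407 rad 16.4 -> [ 0.6126 -0.126   0.067 ] area 307.5 diam 0.0197
lid px 96 157 rad 43.9 -> [0.4291 0.0276 0.0501] area 5161.5 diam 0.0476
lid px 284 150 rad 44.1 -> [0.5315 0.0292 0.0624] area 5753.5 diam 0.0447
lid px 454 163 rad 165.3 -> [0.6155 0.0207 0.0678] area 8469.5 diam 0.1641
lid px 282 46 rad 49.9 -> [0.5317 0.0783 0.0624] area 7057.0 diam 0.0471
```

Emit:
{"fn": "drive_tool", "kwargs": {"steps": [[[-0.05, 0.2, 4], [0, 0, 0], 0.0], [[-0.05, 0.2, 6.4], [0, 0, 0], 0.0], [[-0.05, 0.2, 7.2], [0, 0, 0], 0.0], [[-0.05, 0.2, 7.4], [0, 0, 0], 0.0], [[-0.05, 0.2, 7.4], [0, 0, 0], 0.1], [[-0.05, 0.2, 7.4], [0, 0, 0], 0.4], [[-0.05, 0.2, 7.4], [0, 0, 0], 0.4], [[-0.05, 0.2, 3], [0, 0, 0], 0.4], [[-0.05, 0.2, -2], [0, 0, 0], 0.0], [[-0.05, 0.2, -6], [0, 0, 0], -1], [[-0.05, 0.2, -8], [0, 0, 0], -1], [[-0.05, 0.2, -8], [0, 0, 0], -1]]}}

```text
time: 9.85
ee_pos: [0.532, -0.019, 0.218]
tool_rot: [2.253, 2.185, 0.004]
force: [-0.8, 0.1, -0.2]
opening: -0.0
gripper_force: 0.0
```

```bash
python3 - <<'E'
from h import *
rel(.5298,-.0185,.061,-1.77)
im,d,K=get("wrist"); cv2.imwrite("pics/w5.png",im); lids(K,im,d,.045,.07)
im,d,K=get("side"); P=cloud(d,K); cv2.imwrite("pics/s5.png",cv2.resize(im[150:330,180:360],None,fx=3.3,fy=3.3,interpolation=cv2.INTER_CUBIC))
hsv=cv2.cvtColor(im,cv2.COLOR_BGR2HSV); m=cv2.inRange(hsv,(105,120,60),(130,255,255))>0
q=P[m&(P[...,2]>.09)&(P[...,2]<.2)&(P[...,0]<.6)]
for z in np.arange(.09,.17,.01):
    k=q[(q[:,2]>z)&(q[:,2]<z+.01)]
    if len(k): print(round(z,2),len(k),np.round(np.median(k,0),4),np.round([k[:,0].min(),k[:,0].max(),k[:,1].max()],4))
E
```

```text
t=9.85 pos=[ 0.532 -0.019  0.218] q=[-0.18  0.38  1.56  0.    1.19 -0.15] F=[-0.8  0.1 -0.2] open=-0.0000 shift=[ 0.05 -0.29 15.7 ] turn(-1.77): [ 0.004  0.    -0.   ] turn(178.23): [ 1.000e-03 -6.000e-03  3.142e+00]
lid px 276 246 rad 27.0 -> [ 0.5287 -0.0533  0.0614] area 452.0 diam 0.042
lid px 278 202 rad 29.7 -> [ 0.5311 -0.0183  0.0608] area 2612.0 diam 0.0448
lid px 138 144 rad 31.5 -> [0.4282 0.0267 0.0516] area 2714.5 diam 0.0471
lid px 276 138 rad 31.5 -> [0.5312 0.0291 0.0608] area 2907.0 diam 0.0455
lid px 274 64 rad 34.8 -> [0.5315 0.0788 0.0619] area 3400.5 diam 0.0475
lid px 400 158 rad 158.2 -> [0.6187 0.0126 0.0694] area 4632.0 diam 0.2245
lid px 275 6 rad 47.1 -> [0.5338 0.1133 0.0665] area 2321.5 diam 0.061
0.09 2 [ 0.5283 -0.1393  0.0983] [ 0.5249  0.5318 -0.138 ]
0.1 16 [ 0.528  -0.1359  0.1041] [ 0.5164  0.5341 -0.1339]
0.11 22 [ 0.5195 -0.1352  0.1155] [ 0.516   0.5311 -0.1316]
0.12 22 [ 0.5214 -0.1333  0.1251] [ 0.5159  0.5329 -0.1304]
0.13 27 [ 0.5235 -0.131   0.1355] [ 0.5156  0.5325 -0.1273]
0.14 38 [ 0.5228 -0.1311  0.1461] [ 0.5153  0.5321 -0.1239]
0.15 45 [ 0.5219 -0.1657  0.156 ] [ 0.5151  0.527  -0.1234]
0.16 1 [ 0.522  -0.1705  0.1608] [ 0.522   0.522  -0.1705]
```

View pics/s5.png

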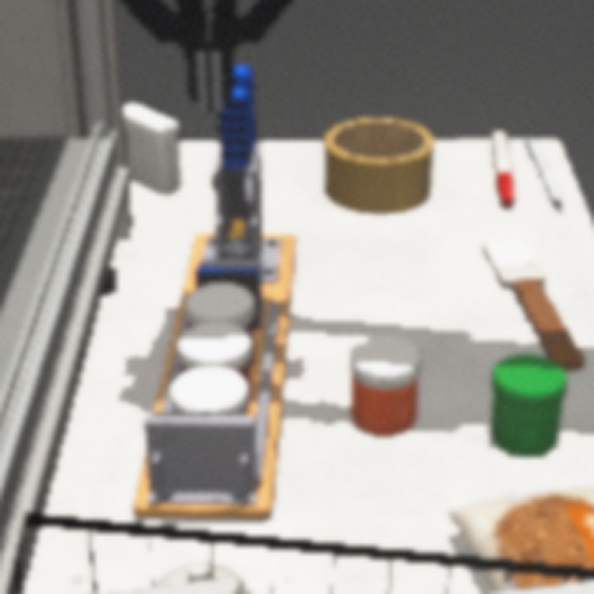

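Emit:
{"fn": "drive_tool", "kwargs": {"steps": [[[-4.5, -0.15, 0], [0, 0, 0], -1], [[-8.2, -0.3, 3], [0, 0, 0], -1], [[-8.6, -0.3, 5.8], [0, 0, 0], -1], [[-8.6, -0.3, 5.8], [0, 0, 0], -1], [[-9.4, -0.3, 5.8], [0, 0, 0], -1], [[-10, -0.3, 5.8], [0, 0, 0], -1], [[-10, -0.3, 5.8], [0, 0, 0], -1]]}}

```text
time: 10.82
ee_pos: [0.5257, -0.119, 0.1592]
tool_rot: [2.255, 2.185, 0.002]
force: [1.0, 1.7, 0.3]
opening: -0.0004
gripper_force: 0.7
```

Emit:
{"fn": "drive_tool", "kwargs": {"steps": [[[-0.5, 0, 0], [0, 0, 0], -1], [[-0.9, 0, 0], [0, 0, 0], -1], [[-1.2, 0, 0], [0, 0, 0], -1], [[-1.2, 0, 0], [0, 0, 0], -1]]}}

```text
time: 11.32
ee_pos: [0.5251, -0.1303, 0.1588]
tool_rot: [-2.256, -2.186, -0.002]
force: [-0.0, 6.3, 5.3]
opening: -0.0004
gripper_force: 3.0
```

```bash
cat >> h.py <<'E'
def meas():
    rel(.5265,-.131,.16)
    im,d,K=get("side"); P=cloud(d,K); hsv=cv2.cvtColor(im,cv2.COLOR_BGR2HSV); b=cv2.inRange(hsv,(105,120,60),(130,255,255))>0
    q=P[b&(P[...,2]>.05)&(P[...,2]<.068)&(P[...,1]>-.1)&(P[...,1]<.0)]; print("pad side blue",len(q),np.round(np.median(q,0),4) if len(q) else "")
    im,d,K=get("wrist"); P=cloud(d,K); lids(K,im,d,.05,.068); hsv=cv2.cvtColor(im,cv2.COLOR_BGR2HSV)
    q=P[(abs(P[...,0]-.53)<.015)&(P[...,2]>.055)&(P[...,2]<.068)&(P[...,1]<.02)&(P[...,1]>-.1)&(hsv[...,1]>100)]
    print("pad wrist blue",len(q),np.round(np.nanpercentile(q[:,1],[2,50,98]),4) if len(q) else ""); return im
E
python3 -c "
from h import *
im=meas(); cv2.imwrite('pics/w6.png',im)"
```

```text
t=11.32 pos=[ 0.5251 -0.1303  0.1588] q=[-0.39  0.46  1.62  0.    1.06 -0.36] F=[-0.   6.3  5.3] open=-0.0004 shift=[-0.06  0.15 -0.12]
pad side blue 36 [ 0.5296 -0.0526  0.0607]
lid px 282 125 rad 38.1 -> [ 0.5281 -0.0712  0.0564] area 1188.5 diam 0.0438
lid px 442 166 rad 167.0 -> [ 0.6169 -0.0966  0.068 ] area 5222.5 diam 0.187
lid px 285 27 rad 44.5 -> [ 0.5313 -0.0213  0.0615] area 4921.0 diam 0.0468
pad wrist blue 612 [-0.0585 -0.0555 -0.0525]
```

View pics/w6.png

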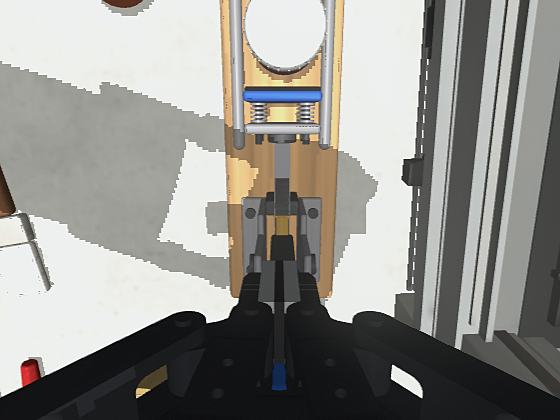

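Emit:
{"fn": "drive_tool", "kwargs": {"steps": [[[-0.3, 0, 0], [0, 0, 0], -1], [[-0.5, 0, 0], [0, 0, 0], -1], [[-0.5, 0, 0], [0, 0, 0], -1]]}}

```text
time: 11.8
ee_pos: [0.5249, -0.1352, 0.1589]
tool_rot: [-2.256, -2.186, -0.002]
force: [0.2, 6.7, 5.7]
opening: 0.0
gripper_force: 3.3
```

```bash
python3 -c "
from h import *
im=meas()"
```

```text
t=11.80 pos=[ 0.5249 -0.1352  0.1589] q=[-0.39  0.47  1.61  0.    1.06 -0.36] F=[0.2 6.7 5.7] open=0.0000 shift=[ 0.43  0.15 -0.11]
pad side blue 31 [ 0.5307 -0.052   0.0606]
lid px 282 111 rad 38.6 -> [ 0.5283 -0.0683  0.057 ] area 1188.5 diam 0.0438
lid px 442 167 rad 167.5 -> [ 0.6159 -0.1014  0.07  ] area 5202.0 diam 0.1861
lid px 285 19 rad 44.1 -> [ 0.5313 -0.022   0.061 ] area 4240.0 diam 0.0462
pad wrist blue 602 [-0.0563 -0.0535 -0.0506]
```

Emit:
{"fn": "drive_tool", "kwargs": {"steps": [[[-0.2, 0, 0], [0, 0, 0], -1], [[-0.4, 0, 0], [0, 0, 0], -1], [[-0.4, 0, 0], [0, 0, 0], -1]]}}

```text
time: 12.28
ee_pos: [0.5248, -0.1369, 0.1589]
tool_rot: [-2.253, -2.184, -0.006]
force: [1.1, 15.5, 7.7]
opening: -0.0001
gripper_force: 8.2
```

Emit:
{"fn": "drive_tool", "kwargs": {"steps": [[[-0.2, 0, 0], [0, 0, 0], -1], [[-0.2, 0, 0], [0, 0, 0], -1]]}}

```text
time: 12.52
ee_pos: [0.5248, -0.1373, 0.1589]
tool_rot: [-2.252, -2.183, -0.009]
force: [2.3, 21.8, 9.1]
opening: 0.0001
gripper_force: 11.5
```

Emit:
{"fn": "drive_tool", "kwargs": {"steps": [[[1.2, 0, 0], [0, 0, 0], -1], [[2.4, 0, 0], [0, 0, 0], -1], [[3.1, 0, 0], [0, 0, 0], -1], [[3.1, 0, 0], [0, 0, 0], -1], [[2.4, 0, 0], [0, 0, 0], -1], [[1.9, 0, 0], [0, 0, 0], -1], [[1.4, 0, 0], [0, 0, 0], -1], [[0.9, 0, 0], [0, 0, 0], -1], [[0.5, 0, 0], [0, 0, 0], -1], [[0.2, 0, 0], [0, 0, 0], -1], [[0.15, 0, 0], [0, 0, 0], -1]]}}

```text
time: 13.9
ee_pos: [0.5247, -0.1372, 0.1588]
tool_rot: [-2.254, -2.183, -0.008]
force: [0.7, 19.4, 8.5]
opening: 0.0002
gripper_force: 10.2
```

```bash
python3 -c "
from h import *
im=meas()"
```

```text
t=13.90 pos=[ 0.5247 -0.1372  0.1588] q=[-0.4   0.47  1.61  0.01  1.07 -0.37] F=[ 0.7 19.4  8.5] open=0.0002 shift=[ 0.62  0.16 -0.12]
pad side blue 26 [ 0.5248 -0.0443  0.0608]
lid px 282 93 rad 38.9 -> [ 0.5286 -0.0601  0.057 ] area 1366.0 diam 0.0437
lid px 440 166 rad 167.0 -> [ 0.6154 -0.1029  0.0679] area 5257.0 diam 0.1873
lid px 284 27 rad 49.3 -> [ 0.5308 -0.0272  0.0617] area 3797.5 diam 0.0519
pad wrist blue 631 [-0.0475 -0.0447 -0.0418]
```

Emit:
{"fn": "drive_tool", "kwargs": {"steps": [[[1.2, 0, 0], [0, 0, 0], -1], [[2.4, 0, 0], [0, 0, 0], -1], [[2.95, 0, 0], [0, 0, 0], -1], [[2.95, 0, 0], [0, 0, 0], -1], [[2.3, 0, 0], [0, 0, 0], -1], [[1.8, 0, 0], [0, 0, 0], -1], [[1.3, 0, 0], [0, 0, 0], -1], [[0.9, 0, 0], [0, 0, 0], -1], [[0.5, 0, 0], [0, 0, 0], -1], [[0.2, 0, 0], [0, 0, 0], -1], [[0.1, 0, 0], [0, 0, 0], -1], [[0.1, 0, 0], [0, 0, 0], -1]]}}

```text
time: 15.5
ee_pos: [0.5248, -0.1369, 0.1588]
tool_rot: [-2.254, -2.184, -0.006]
force: [1.5, 14.7, 7.0]
opening: -0.0002
gripper_force: 7.8
```

```bash
python3 -c "
from h import *
im=meas()"
```

```text
t=15.50 pos=[ 0.5248 -0.1369  0.1588] q=[-0.4   0.47  1.61  0.01  1.07 -0.37] F=[ 1.5 14.7  7. ] open=-0.0002 shift=[ 0.59  0.15 -0.11]
pad side blue 27 [ 0.5276 -0.036   0.061 ]
lid px 282 78 rad 39.6 -> [ 0.5288 -0.0522  0.0566] area 1465.0 diam 0.0441
lid px 440 166 rad 167.1 -> [ 0.6164 -0.103   0.067 ] area 5355.5 diam 0.1882
lid px 286 20 rad 45.9 -> [ 0.5315 -0.0234  0.06  ] area 2693.0 diam 0.0484
pad wrist blue 661 [-0.0399 -0.0373 -0.0343]
```

Emit:
{"fn": "drive_tool", "kwargs": {"steps": [[[1.2, 0, 0], [0, 0, 0], -1], [[2.4, 0, 0], [0, 0, 0], -1], [[2.85, 0, 0], [0, 0, 0], -1], [[2.85, 0, 0], [0, 0, 0], -1], [[2.2, 0, 0], [0, 0, 0], -1], [[1.7, 0, 0], [0, 0, 0], -1], [[1.2, 0, 0], [0, 0, 0], -1], [[0.8, 0, 0], [0, 0, 0], -1], [[0.6, 0, 0], [0, 0, 0], -1], [[0.6, 0, 0], [0, 0, 0], -1]]}}

```text
time: 16.85
ee_pos: [0.5249, -0.1322, 0.1589]
tool_rot: [-2.255, -2.185, -0.004]
force: [-0.5, 10.2, 6.6]
opening: 0.0002
gripper_force: 5.1
```

Emit:
{"fn": "drive_tool", "kwargs": {"steps": [[[-0.2, 0, 0], [0, 0, 0], -1], [[-0.4, 0, 0], [0, 0, 0], -1], [[-0.4, 0, 0], [0, 0, 0], -1]]}}

```text
time: 17.23
ee_pos: [0.5248, -0.1355, 0.1589]
tool_rot: [-2.255, -2.184, -0.005]
force: [1.0, 12.8, 5.9]
opening: -0.0001
gripper_force: 6.6
```

```bash
python3 -c "
from h import *
im=meas()"
```

```text
t=17.23 pos=[ 0.5248 -0.1355  0.1589] q=[-0.4   0.47  1.61  0.    1.07 -0.37] F=[ 1.  12.8  5.9] open=-0.0001 shift=[ 0.46  0.15 -0.11]
pad side blue 20 [ 0.5347 -0.031   0.0611]
lid px 282 71 rad 39.2 -> [ 0.5289 -0.0474  0.0577] area 1462.5 diam 0.0432
lid px 440 167 rad 167.5 -> [ 0.6162 -0.1018  0.0678] area 5241.0 diam 0.188
lid px 284 17 rad 43.5 -> [ 0.5307 -0.0213  0.062 ] area 2158.5 diam 0.0454
pad wrist blue 731 [-0.0356 -0.0329 -0.0295]
```

```bash
cat >> h.py <<'E'
def gap(im):
    # column profile at pad: row of blue band and of light back plate
    s=im[:,255:310].astype(int); blue=(s[...,0]-s[...,2]>80).sum(1)
    rows=np.where(blue>25)[0]; g=np.abs(s-s.mean(2,keepdims=True)).max(2)<25; l=(g&(s.mean(2)>120)).sum(1)
    print("blue rows",rows.min(),rows.max(),"grey rows",np.where((l>30)&(np.arange(len(l))>rows.max()))[0][:25])
E
python3 -c "
from h import *
gap(cv2.imread('pics/w6.png'))
im,d,K=get('wrist'); gap(im); 
s,d2,K2=get('side'); lids(K2,s,d2,.055,.066)
cv2.imwrite('pics/w7.png',np.hstack([im[0:200,180:400],cv2.imread('pics/w6.png')[0:200,180:400]]).repeat(2,0).repeat(2,1)[:, :800])
cv2.imwrite('pics/s7.png',cv2.resize(s[200:320,200:320],None,fx=4.5,fy=4.5,interpolation=cv2.INTER_CUBIC))"
```

```text
blue rows 91 100 grey rows [124 125 126 127 128 129 130 131 132 133]
blue rows 36 45 grey rows [68 69 70 71 72 73 74 75 76 77]
lid px 240 260 rad 27.1 -> [0.5392 0.0561 0.06  ] area 872.5 diam 0.1059
lid px 371 172 rad 113.0 -> [ 0.1846 -0.4147  0.0584] area 549.0 diam 0.6738
```

View pics/w7.png

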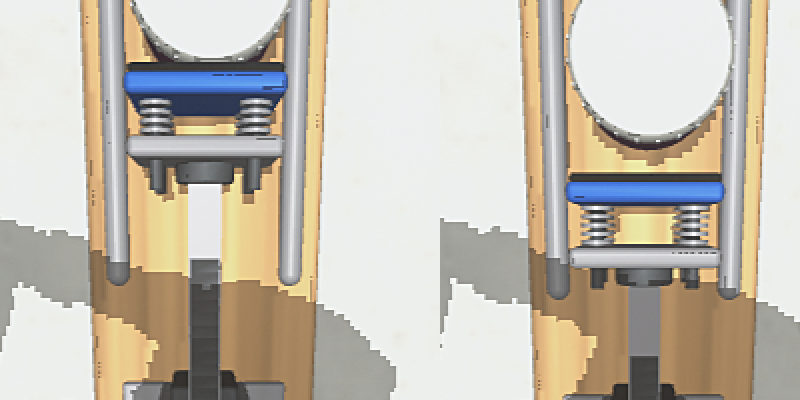

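View pics/s7.png

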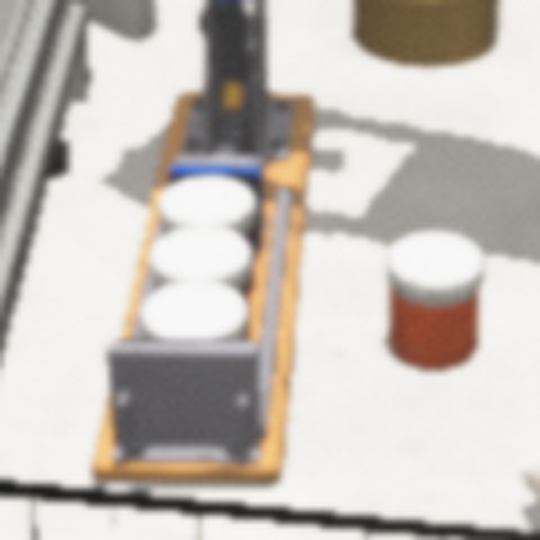

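The wrist crop shows the pad's black face on the purple lid with its springs slightly shortened (w7 left, face row ~65). The side crop shows the three lids in a closed row against the jaw. The load is about 10 N at the end of this stroke, so I'll take one more stroke to get a firmer hold partway through it.

Emit:
{"fn": "drive_tool", "kwargs": {"steps": [[[1.2, 0, 0], [0, 0, 0], -1], [[2.2, 0, 0], [0, 0, 0], -1], [[2.75, 0, 0], [0, 0, 0], -1], [[2.75, 0, 0], [0, 0, 0], -1], [[2.1, 0, 0], [0, 0, 0], -1], [[1.7, 0, 0], [0, 0, 0], -1], [[1.5, 0, 0], [0, 0, 0], -1], [[1.5, 0, 0], [0, 0, 0], -1]]}}

```text
time: 18.42
ee_pos: [0.5252, -0.1218, 0.1587]
tool_rot: [-2.256, -2.185, -0.003]
force: [-0.2, 6.1, 4.1]
opening: 0.0002
gripper_force: 3.3
```

Emit:
{"fn": "drive_tool", "kwargs": {"steps": [[[-0.2, 0, 0], [0, 0, 0], -1], [[-0.3, 0, 0], [0, 0, 0], -1], [[-0.3, 0, 0], [0, 0, 0], -1]]}}

```text
time: 18.8
ee_pos: [0.5252, -0.1242, 0.159]
tool_rot: [-2.255, -2.186, -0.004]
force: [0.3, 7.7, 6.5]
opening: -0.0004
gripper_force: 4.3
```

Emit:
{"fn": "drive_tool", "kwargs": {"steps": [[[-0.2, 0, 0], [0, 0, 0], -1], [[-0.3, 0, 0], [0, 0, 0], -1], [[-0.3, 0, 0], [0, 0, 0], -1]]}}

```text
time: 19.18
ee_pos: [0.5251, -0.1269, 0.1591]
tool_rot: [-2.255, -2.185, -0.004]
force: [-0.4, 10.6, 8.0]
opening: 0.0004
gripper_force: 5.2
```

Emit:
{"fn": "drive_tool", "kwargs": {"steps": [[[-0.2, 0, 0], [0, 0, 0], -1], [[-0.3, 0, 0], [0, 0, 0], -1], [[-0.3, 0, 0], [0, 0, 0], -1]]}}

```text
time: 19.55
ee_pos: [0.525, -0.1289, 0.1592]
tool_rot: [-2.254, -2.184, -0.006]
force: [-0.8, 14.4, 9.5]
opening: -0.0002
gripper_force: 7.2
```

```bash
python3 -c "
from h import *
im=meas(); gap(im)"
```

```text
t=19.55 pos=[ 0.525  -0.1289  0.1592] q=[-0.39  0.46  1.62  0.01  1.06 -0.36] F=[-0.8 14.4  9.5] open=-0.0002 shift=[-0.2   0.15 -0.08]
pad side blue 15 [ 0.5403 -0.0306  0.0612]
lid px 282 84 rad 39.1 -> [ 0.529  -0.0475  0.0579] area 1399.5 diam 0.0435
lid px 440 166 rad 167.1 -> [ 0.6165 -0.095   0.0673] area 5207.5 diam 0.1883
lid px 285 22 rad 47.3 -> [ 0.5314 -0.0169  0.0623] area 3203.0 diam 0.0496
pad wrist blue 686 [-0.0355 -0.0327 -0.0293]
blue rows 49 59 grey rows [80 81 82 83 84 85 86 87 88 89]
```

Emit:
{"fn": "drive_tool", "kwargs": {"steps": [[[-0.15, 0, 0], [0, 0, 0], -1], [[-0.25, 0, 0], [0, 0, 0], -1], [[-0.25, 0, 0], [0, 0, 0], -1], [[-0.25, 0, 0], [0, 0, 0], -1]]}}

```text
time: 20.15
ee_pos: [0.525, -0.1309, 0.1593]
tool_rot: [-2.254, -2.184, -0.007]
force: [-0.3, 15.4, 10.7]
opening: -0.0001
gripper_force: 8.3
```

```bash
python3 -c "
from h import *
im=meas(); gap(im)
s,_,_=get('side'); cv2.imwrite('pics/f.png',np.hstack([cv2.resize(im[:200,180:400],(400,364)),cv2.resize(s[180:320,200:354],(400,364))]))"
```

```text
t=20.15 pos=[ 0.525  -0.1309  0.1593] q=[-0.39  0.46  1.61  0.01  1.07 -0.36] F=[-0.3 15.4 10.7] open=-0.0001 shift=[-0.    0.15 -0.07]
pad side blue 13 [ 0.5423 -0.0302  0.0607]
lid px 282 80 rad 39.1 -> [ 0.5289 -0.0471  0.0589] area 1393.5 diam 0.0432
lid px 440 167 rad 167.4 -> [ 0.6166 -0.0973  0.0671] area 5254.0 diam 0.189
lid px 284 19 rad 46.3 -> [ 0.5309 -0.0175  0.0615] area 2973.0 diam 0.0486
pad wrist blue 662 [-0.0354 -0.0327 -0.0298]
blue rows 45 54 grey rows [75 76 77 78 79 80 81 83 84]
```

View pics/f.png

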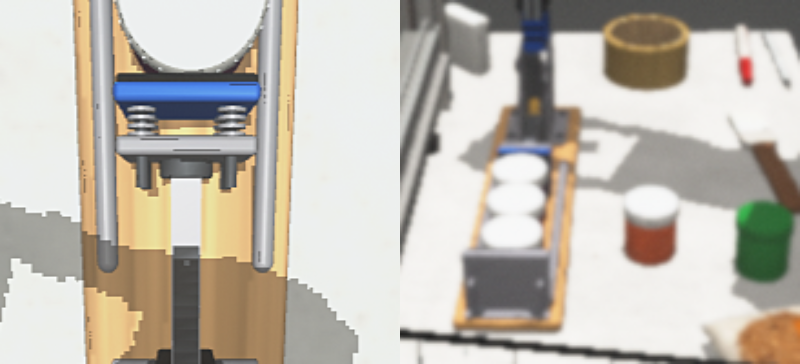

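The final picture shows the pad's face against the purple lid, the springs clearly shortened (~2.5–3 mm, so about 16 N), and the three jars closed up against the jaw. The orange and green jars haven't moved.

```bash
python3 -c "
from h import *
print(r.finish_job())"
```

```text
the job is handed in; nothing more can be done
None
```

I handed the job in at about 20 s: the red and purple jars stand in line with the amber one, and the trigger is held squeezed with roughly 16 N on the row (estimated from pad squash and wrist force); the orange jar was not touched.

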